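# Set the toaster's browning wheel and start it

## Task

Start the toast on the second-darkest browning: with light strokes of a fingertip on the rim of the toaster's black thumbwheel, click it round until its orange mark stands at the second-darkest of the six dots, not a click more or less. Then press the lever on the toaster's end all the way down until it latches, and let go. Grip and lift nothing, and leave the toaster, the bread and the things around it where they are.

Things in the scene. Friction and masses are not known exactly. Their poses are not given: they have to be found in the camera images.
- toaster: cream two-slice toaster with dark end caps, 270 (x) x 160 (y) x 182 mm high, loose on rubber feet, 1.7 kg. Origin on the worktop under its middle; x points from the lever end (x = -139 mm, nearest the robot) to the rear end, y to its left seen from the lever end, z up. Its aluminium control plate lies on top of the lever end at z = 181.5 mm; two flat round grey buttons there are not used.
- browning_wheel (a joint): angle (rad) of the black ribbed thumbwheel, turned by the friction of a fingertip pressed on top of its rim and moved sideways. Six clicks 0.349 rad (10.5 mm of rim) apart: 0 = palest dot, 1.396 = second-darkest, 1.745 = darkest. Grows as the top of the rim goes to the toaster's right (-y). Starts at one of the four palest. Let go, it snaps into the nearest click (1 N at the rim to leave it).
- wheel_top (a point): topmost point of the thumbwheel's rim, 13 mm above the plate (toaster x = -106, y = -28, z = 194.5 mm); does not turn. The wheel has 30 mm radius, is 13 mm thick and its axle lies along the toaster's x. The axle is sprung: the whole wheel yields downward up to 4 mm, from about 1 N to 7 N, and is hard after that.
- browning_mark (a point): the orange mark on the rim of the thumbwheel (3.4 mm wide stripe across the rim and down both sides); turns with the wheel. At the wanted setting it stands 30 deg right of the top, beside the second-darkest dot.
- dot_5 (a point): the second-darkest of six round dots (7 mm) on the control plate just in front of the wheel, in a row across the toaster, cream at the left to nearly black at the right; this is the fifth from the left.
- lever (a joint): travel of the bread lever (m): 0 = up, 0.032 = against its bottom stop. A spring pushes it up; it catches at about 0.027 and then stays latched near 0.030 when released. Pushing it home takes about 7 N. Released before it catches, it comes up again.
- lever_top (a point): middle of the top of the lever's knob, a dark block with a steel inlay, 26 (x) x 48 (y) x 14 mm, in front of the lever end, its middle 23 mm out from the end face; 172 mm above the worktop when up, about 142 mm when latched.
- slice_left: slice of bread, 112 x 14 x 98 mm, standing loose in the left slot on the carriage; its top is 210 mm above the worktop. Origin at the middle of its underside. It sinks with the lever.
- slice_right: the same in the right slot.
- mate_cup: brown mate cup with metal rim, 69 mm wide, 89 mm high, right of the toaster; origin at its underside. Bystander.
- tomato_tin: small red tin, 57 mm wide, 72 mm high, right of the toaster; origin at its underside. Bystander.
- espresso_cup: striped espresso cup, 60 mm wide, 49 mm high, left of the toaster; origin at its underside. Bystander.
Things that resemble listed ones, but are neither listed nor needed, are in the scene too. What is shaped like the slice_left but purple is not meant.

How it is judged (in metres and radians):
On the way, in this order (a step that is already met when the one before it is completed fails the run):
1. the wheel rests in the click at the second-darkest dot, the lever still up (value of joint browning_wheel between 1.3 and 1.49 rad and velocity of joint browning_wheel between -0.1 and 0.1 rad/s and value of joint lever below 0.01 m), for 0.2 s.
2. the lever is pressed down past its catch (value of joint lever above 0.028 m), for 0.2 s.
At the end, for the whole second after the job is handed in: The browning wheel rests in its fifth click (1.396 rad, +-0.09), the lever is latched down (more than 28 mm), both slices have sunk into the slots, and the toaster stands level within 20 mm of where it stood (value of joint browning_wheel between 1.3 and 1.49 rad and value of joint lever above 0.028 m and z of each of slice_left, slice_right in the frame of toaster below 0.09 m and angle between toaster's own z axis and vertical below 0.03 rad and distance of toaster from where it was at the start of the episode below 0.02 m and linear speed of toaster below 0.02 m/s); the robot touches nothing.
It fails at once if the toaster is pushed more than 20 mm from its place (distance of toaster from where it was at the start of the episode above 0.02 m).
It fails at once if the toaster is lifted or tipped (height (world z) of toaster above 0.006 m or angle between toaster's own z axis and vertical above 0.06 rad).
It fails at once if the wheel, lever or toaster is gripped or leaned on hard (over 35 N) (contact force between the fingers and toaster above 35 N).
It fails at once if a slice of bread is touched or lifted (z of any of slice_left, slice_right in the frame of toaster above 0.13 m or contact force between the fingers and slice_left above 1 N or contact force between the fingers and slice_right above 1 N).
It fails at once if a cup or the tin is moved or lifted (distance of any of mate_cup, tomato_tin, espresso_cup from where it was at the start of the episode above 0.015 m).
It also fails if it takes over 48 s, if anything falls off the work surface, if the arm or the gripper's body presses on something with over 40 N, if the wrist force passes 120 N, or if a joint passes its speed limit or range.

## Robot

A 6-joint arm with a two-finger parallel gripper is mounted at the origin on a cart in front of the work surface, level with it; the furniture and walls round the work are solid. World frame = base frame: x ahead of the robot, y to its left, z up, the work surface at z = 0. Lengths are in m, angles in degrees, forces in N, time in s.
With the tool pointing down it reaches from about 0.275 to 0.85 m from the base axis. Payload 5.2 kg.
Tool frame: the origin (TCP) lies midway between the tips of the shut fingers; the grasp point (between the pads) lies 19 mm behind it; z points along the fingers, y is the line along which they close (so a half turn about z gives the same grasp; the last joint's range is limited). The gripper opens to 85 mm and grips with 20 to 120 N. Pads are 22 mm wide; open, the fingers measure 114 mm over their backs; the gripper's body (76 mm by 85 mm) begins 54 mm behind the grasp point. The pads swing forward as they close: fully open they stand 13 mm farther back than shut.
Start: joints at [57.479, 14.817, 87.949, -0, 77.235, -11.62], TCP at [0.196, 0.514, 0.231] pointing down, gripper open.
Joint ranges: [-179.93, 179.93], [-52.35, 119.4], [10.71, 147.94], [-69.91, 249.91], [12.55, 155.21], [-178.61, 178.61]. Speed limits (degrees/s): [147.25, 147.25, 180, 180, 180, 180].

## Interface

Orientations are given as a 3x3 rotation matrix whose columns are the frame's x, y, z axes.
In Python, from workcell import get_obs, capture, hand_in gives the robot as it stands.
- The arm moves only by the tool send_rows, never from a script. Its argument "targets" is a list of rows, each an object with "hand": the gripper's target within -1 to 1 (fully open at 1, half-way at 0, shut at -1); "offset": the shift along the tool's x, y, z in mm, a list of three; "twist": the turn, a rotation vector about the tool's x, y, z in rad, a list of three. A call has 1 to 20 rows; each row is the pose to reach, as a shift and turn from the pose commanded when the call began, along the tool's axes at that moment; what a row does not reach only later rows make up. A row lasts 1/10 s, in which the tool goes at most 50 mm and 8.59 degrees, less where a joint would pass 70% of its speed; a pose out of reach is approached as far as the arm can. A call with a gripper value outside its range is refused whole. The fingers move at their own pace and stop on an object; "squeeze" is the grip in N (left out, the last holds). Time passes only in rows, so rows that repeat a pose let the fingers close. It gives the time, the measured TCP pose, the force, the opening and the grip force at its end, in the units of the state.
- get_obs(): the state, without advancing time (a new reading comes with each control period).
- capture(name): name is "scene" or "top" or "wrist"; returns a dict with "color" (384x512x3 uint8, blue, green, red), "fx", "fy", "cx", "cy" (pixels), "eye" and "rotation" of the camera in the world. Camera axes: x right, y down, z forward; pixel columns grow to the right and rows downward; lengths in m; the calibration is good to about 2 mm. The wrist camera is an equidistant fisheye: a pixel r from the principal point sees the ray r / f radians off the axis. A picture is of the moment at which its call begins. There is no depth.
- hand_in(): hands the job in; it is judged then, once.
The state is a dict: "clock": time; "joint_positions": joint angles; "dq": joint speeds; "joint_torque": joint torques, N m; "eef_pos": TCP position; "ee_rot": TCP orientation; "wrist_force": force on the tool from outside, world axes, zero at the start; "moment": the same for the moment, N m; "width": finger opening in m; "finger_force": force on a finger pad.
Only numpy, scipy, OpenCV 4.12 (cv2) and the standard library are available. Lean on these libraries where they do the work, as an engineer would, in place of code of your own. Each camera call takes 0.05 s, during which the arm holds its last target. There are 200 camera calls.

## Working session

There is one attempt and no reset: what is moved stays moved. The work goes in short steps, Python scripts to look and compute and a tool call to move; the robot and the scene stay as the last step left them, time stands still between calls to the robot, and variables do not carry over. Pictures are saved under pics/ and viewed, at most 10 in all, crops included, and the job is handed in when it is done.

Besides the shell and the picture viewer there is one more tool, called after "Emit:" as name(argument=value, ...) on one line, values as JSON. send_rows: Moves the arm, as the interface text tells. Its arguments: {"type":"object","properties":{"targets":{"type":"array"},"squeeze":{"type":"number"}},"required":["targets"]}

```bash
mkdir -p pics
cat > h.py <<'E'
import numpy as np, cv2
from workcell import get_obs, capture, hand_in
def ray(c,u,v):
    d=np.array([(u-c["cx"])/c["fx"],(v-c["cy"])/c["fy"],1.]); return np.array(c["rotation"])@d
def plane(c,u,v,z):
    d=ray(c,u,v); e=np.array(c["eye"]); return e+d*(z-e[2])/d[2]
def proj(c,p):
    q=np.array(c["rotation"]).T@(np.array(p)-c["eye"]); return c["fx"]*q[0]/q[2]+c["cx"],c["fy"]*q[1]/q[2]+c["cy"]
E
python3 - <<'E'
from h import *
import pickle
C={n:capture(n) for n in("scene","top")}
pickle.dump(C,open("c0.pkl","wb"))
for n,c in C.items(): print(n,c["eye"],np.round(c["rotation"],3).tolist(),c["fx"],c["cx"],c["cy"])
cv2.imwrite("pics/top0.png",cv2.resize(C["top"]["color"],(800,600),interpolation=cv2.INTER_CUBIC))
cv2.imwrite("pics/scene0.png",cv2.resize(C["scene"]["color"],(800,600),interpolation=cv2.INTER_CUBIC))
o=get_obs();print(o["eef_pos"],o["ee_rot"],o["clock"])
E
```

```text
scene [ 0.13709573 -1.08186215  0.87456555] [[0.876, -0.312, 0.366], [-0.481, -0.55, 0.682], [-0.012, -0.774, -0.632]] 495.06440944202836 252.6530963344269 194.90768084279563
top [ 0.3382351  -0.31134367  1.23234467] [[-0.0, -0.983, 0.184], [-1.0, 0.0, -0.002], [0.002, -0.184, -0.983]] 482.99003832038755 250.66648539092952 195.0295751118318
[0.19594028 0.5134081  0.23055548] [[-9.34207286e-01  3.56729603e-01 -8.58617741e-04]
 [ 3.56730510e-01  9.34206273e-01 -1.40832210e-03]
 [ 2.99735896e-04 -1.62195991e-03 -9.99998640e-01]] 0.1
```

View pics/top0.png

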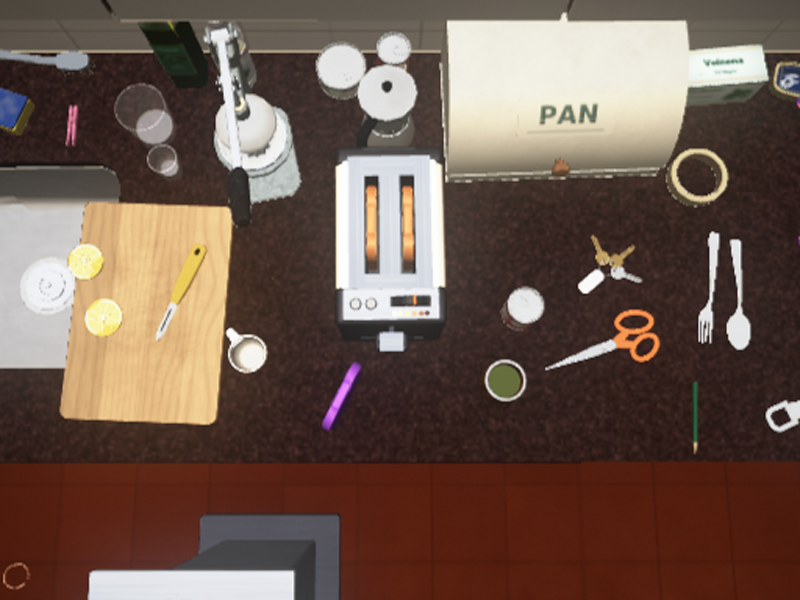

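View pics/scene0.png

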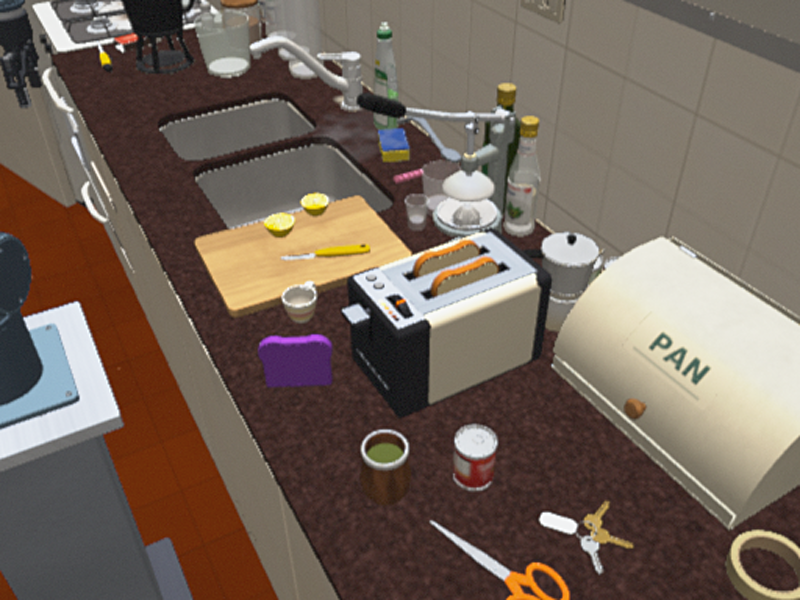

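Run:
```python
from h import *
import pickle
C=pickle.load(open("c0.pkl","rb"))
a=C["top"]["color"][180:230,210:290]; b=C["scene"]["color"][170:220,210:290]
cv2.imwrite("pics/crop0.png",np.vstack([cv2.resize(a,(480,300),interpolation=cv2.INTER_NEAREST),cv2.resize(b,(480,300),interpolation=cv2.INTER_NEAREST)]))
c=C["top"]
for n,u,v,z in [("leverknob",392,342,.172),("tl",344,158,.1815),("tr",440,158,.1815),("bl",343,318,.1815),("br",441,318,.1815),("wheel",411,300,.1945)]:
    print(n,np.round(plane(c,(u+.5)/1.5625-.5,(v+.5)/1.5625-.5,z),4))
for n,lo,hi in [("orange",(0,60,170),(80,150,255))]:
    m=cv2.inRange(c["color"],lo,hi); print(cv2.connectedComponentsWithStats(m)[2:])
```

```text
leverknob [ 0.4834 -0.3139  0.172 ]
tl [ 0.7547 -0.2434  0.1815]
tr [ 0.7548 -0.3846  0.1815]
bl [ 0.5162 -0.2447  0.1815]
br [ 0.5162 -0.3831  0.1815]
wheel [ 0.5396 -0.3405  0.1945]
(array([[     0,      0,    512,    384, 196308],
       [     9,     81,      1,      1,      1],
       [   236,    119,      4,      1,      4],
       [   263,    120,      1,      1,      1],
       [   264,    158,      1,      2,      2],
       [   124,    162,      1,      1,      1],
       [   131,    162,      1,      1,      1],
       [   235,    163,      5,      2,      6],
       [   260,    163,      4,      2,      7],
       [    62,    175,      1,      1,      1],
       [   124,    177,      1,      1,      1],
       [   122,    179,      1,      1,      1],
       [   121,    181,      2,      1,      2],
       [   120,    183,      1,      1,      1],
       [   117,    188,      1,      1,      1],
       [   115,    191,      1,      1,      1],
       [   264,    190,      1,      3,      3],
       [   114,    193,      1,      1,      1],
       [   265,    193,      2,  
[... 207 characters left out ...]
   [237.5       , 119.        ],
       [263.        , 120.        ],
       [264.        , 158.5       ],
       [124.        , 162.        ],
       [131.        , 162.        ],
       [237.33333333, 163.16666667],
       [261.28571429, 163.57142857],
       [ 62.        , 175.        ],
       [124.        , 177.        ],
       [122.        , 179.        ],
       [121.5       , 181.        ],
       [120.        , 183.        ],
       [117.        , 188.        ],
       [115.        , 191.        ],
       [264.        , 191.        ],
       [114.        , 193.        ],
       [265.5       , 193.5       ],
       [407.58778626, 214.5       ],
       [396.        , 218.        ]]))
```

View pics/crop0.png

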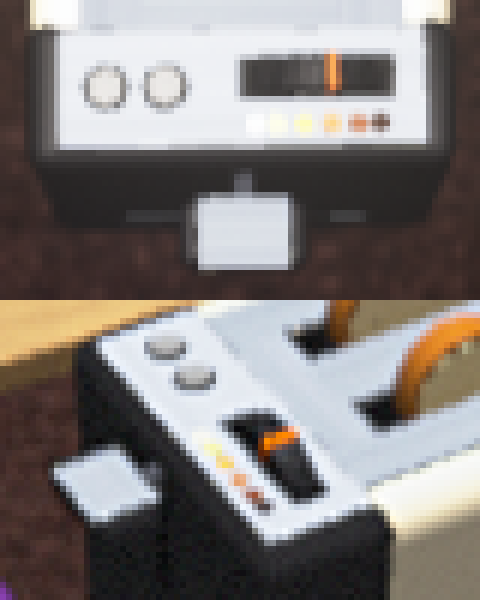

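The top view shows the mark at crop column 334, beside the fourth dot (332). The wheel's middle is near 318, so the mark stands about 10° right of the top, and one click is needed. The knob (0.483, -0.314) and wheel (0.540, -0.3405) both put the toaster at about (0.645, -0.313) with no yaw. I'm moving above the wheel with the fingers shut.

Emit:
send_rows(targets=[{"hand": -1, "offset": [0, 0, -39], "twist": [0, 0, 0]}, {"hand": -1, "offset": [-624, -671, -39], "twist": [0, 0, 1.206]}, {"hand": -1, "offset": [-624, -671, -39], "twist": [0, 0, 1.206]}, {"hand": -1, "offset": [-624, -671, -39], "twist": [0, 0, 1.206]}, {"hand": -1, "offset": [-624, -671, -39], "twist": [0, 0, 1.206]}, {"hand": -1, "offset": [-624, -671, -39], "twist": [0, 0, 1.206]}, {"hand": -1, "offset": [-624, -671, -39], "twist": [0, 0, 1.206]}, {"hand": -1, "offset": [-624, -671, -39], "twist": [0, 0, 1.206]}, {"hand": -1, "offset": [-624, -671, -39], "twist": [0, 0, 1.206]}, {"hand": -1, "offset": [-624, -671, -39], "twist": [0, 0, 1.206]}, {"hand": -1, "offset": [-624, -671, -39], "twist": [0, 0, 1.206]}, {"hand": -1, "offset": [-624, -671, -39], "twist": [0, 0, 1.206]}, {"hand": -1, "offset": [-624, -671, -39], "twist": [0, 0, 1.206]}, {"hand": -1, "offset": [-624, -671, -39], "twist": [0, 0, 1.206]}, {"hand": -1, "offset": [-624, -671, -39], "twist": [0, 0, 1.206]}, {"hand": -1, "offset": [-624, -671, -39], "twist": [0, 0, 1.206]}, {"hand": -1, "offset": [-624, -671, -39], "twist": [0, 0, 1.206]}, {"hand": -1, "offset": [-624, -671, -39], "twist": [0, 0, 1.206]}, {"hand": -1, "offset": [-624, -671, -39], "twist": [0, 0, 1.206]}, {"hand": -1, "offset": [-624, -671, -39], "twist": [0, 0, 1.206]}])

```text
clock: 2.1
eef_pos: [0.5401, -0.3403, 0.2683]
ee_rot: [[0.003, 1.0, -0.001], [1.0, -0.003, -0.0], [-0.0, -0.001, -1.0]]
wrist_force: [-0.6, 0.7, -0.8]
width: -0.0002
finger_force: 0.0
```

Run:
```python
from h import *
o=get_obs()
T=capture("top");W=capture("scene")
for c,n in((T,"t"),(W,"s")):
    print(n,proj(c,o["eef_pos"]))
a=T["color"][160:230,205:305]; b=W["color"][130:220,210:310]
cv2.imwrite("pics/crop1.png",np.vstack([cv2.resize(a,(400,280)),cv2.resize(b,(400,300))]))
o=get_obs();print(o["eef_pos"],o["wrist_force"],o["clock"],o["dq"])
```

```text
t (np.float64(263.730632783544), np.float64(184.65441121753517))
s (np.float64(254.23346082484585), np.float64(164.19102810922746))
[ 0.53969777 -0.3383038   0.26830791] [ 0.17312139  0.27593709 -0.52194505] 2.2 [ 2.13236871 -2.88753727  3.35280322  0.92357452  0.81976874  0.66223143]
```

View pics/crop1.png

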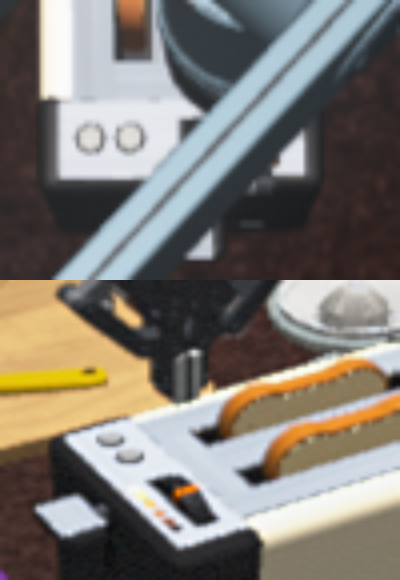

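The arm blocks the top view. In the scene view the shut fingertip (crop 190,400) is above the wheel and the mark has not moved. Descending.

Emit:
send_rows(targets=[{"hand": -1, "offset": [0, 0, 30], "twist": [0, 0, 0]}, {"hand": -1, "offset": [0, 0, 55], "twist": [0, 0, 0]}, {"hand": -1, "offset": [0, 0, 67], "twist": [0, 0, 0]}, {"hand": -1, "offset": [0, 0, 67], "twist": [0, 0, 0]}, {"hand": -1, "offset": [0, 0, 67], "twist": [0, 0, 0]}, {"hand": -1, "offset": [0, 0, 67], "twist": [0, 0, 0]}])

```text
clock: 2.8
eef_pos: [0.5405, -0.3359, 0.2052]
ee_rot: [[-0.0, 1.0, 0.002], [1.0, 0.0, -0.002], [-0.002, 0.002, -1.0]]
wrist_force: [0.7, -0.5, 0.2]
width: -0.0
finger_force: 0.0
```

Emit:
send_rows(targets=[{"hand": -1, "offset": [0, 0, 3], "twist": [0, 0, 0]}, {"hand": -1, "offset": [0, 0, 6], "twist": [0, 0, 0]}, {"hand": -1, "offset": [0, 0, 8], "twist": [0, 0, 0]}, {"hand": -1, "offset": [0, 0, 9], "twist": [0, 0, 0]}, {"hand": -1, "offset": [0, 0, 10], "twist": [0, 0, 0]}, {"hand": -1, "offset": [0, 0, 10], "twist": [0, 0, 0]}, {"hand": -1, "offset": [0, 0, 10], "twist": [0, 0, 0]}])

```text
clock: 3.5
eef_pos: [0.5397, -0.3357, 0.1936]
ee_rot: [[0.0, 1.0, 0.0], [1.0, -0.0, -0.0], [-0.0, 0.0, -1.0]]
wrist_force: [-0.1, 0.2, 2.4]
width: 0.0001
finger_force: 1.2
```

Contact at z = 0.1936, as expected. Pressing a little more before the stroke.

Emit:
send_rows(targets=[{"hand": -1, "offset": [0, 0, 1], "twist": [0, 0, 0]}, {"hand": -1, "offset": [0, 0, 1.8], "twist": [0, 0, 0]}, {"hand": -1, "offset": [0, 0, 1.8], "twist": [0, 0, 0]}, {"hand": -1, "offset": [0, 0, 1.8], "twist": [0, 0, 0]}])

```text
clock: 3.9
eef_pos: [0.5398, -0.3357, 0.1919]
ee_rot: [[-0.0, 1.0, 0.0], [1.0, 0.0, -0.0], [-0.0, 0.0, -1.0]]
wrist_force: [-1.8, 0.4, 5.5]
width: 0.0003
finger_force: 2.4
```

Emit:
send_rows(targets=[{"hand": -1, "offset": [-1.5, 0, 0], "twist": [0, 0, 0]}, {"hand": -1, "offset": [-3, 0, 0], "twist": [0, 0, 0]}, {"hand": -1, "offset": [-4.5, 0, 0], "twist": [0, 0, 0]}, {"hand": -1, "offset": [-6, 0, 0], "twist": [0, 0, 0]}, {"hand": -1, "offset": [-7.5, 0, 0], "twist": [0, 0, 0]}, {"hand": -1, "offset": [-9, 0, 0], "twist": [0, 0, 0]}, {"hand": -1, "offset": [-10.5, 0, 0], "twist": [0, 0, 0]}, {"hand": -1, "offset": [-10.5, 0, 0], "twist": [0, 0, 0]}, {"hand": -1, "offset": [-10.5, 0, 0], "twist": [0, 0, 0]}])

```text
clock: 4.8
eef_pos: [0.5399, -0.3462, 0.1916]
ee_rot: [[0.0, 1.0, 0.0], [1.0, -0.0, 0.0], [0.0, 0.0, -1.0]]
wrist_force: [-1.7, 0.2, 4.6]
width: 0.0002
finger_force: 2.6
```

Emit:
send_rows(targets=[{"hand": -1, "offset": [0, 0, -5], "twist": [0, 0, 0]}, {"hand": -1, "offset": [0, 0, -35], "twist": [0, 0, 0]}, {"hand": -1, "offset": [0, 0, -60], "twist": [0, 0, 0]}, {"hand": -1, "offset": [20, -40, -60], "twist": [0, 0, 0]}, {"hand": -1, "offset": [32, -62, -60], "twist": [0, 0, 0]}, {"hand": -1, "offset": [32, -62, -60], "twist": [0, 0, 0]}, {"hand": -1, "offset": [32, -62, -60], "twist": [0, 0, 0]}, {"hand": -1, "offset": [32, -62, -60], "twist": [0, 0, 0]}])

```text
clock: 5.6
eef_pos: [0.4784, -0.3146, 0.2513]
ee_rot: [[0.0, 1.0, 0.0], [1.0, -0.0, -0.0], [-0.0, 0.0, -1.0]]
wrist_force: [0.2, -0.2, -0.4]
width: 0.0
finger_force: 0.0
```

Run:
```python
from h import *
import pickle
W=capture("scene");W0=pickle.load(open("c0.pkl","rb"))["scene"]
f=lambda c:cv2.resize(c["color"][180:210,230:275],(450,300),interpolation=cv2.INTER_NEAREST)
cv2.imwrite("pics/crop2.png",np.vstack([f(W0),f(W)]))
for c in (W0,W):
    m=cv2.inRange(c["color"],(0,60,170),(110,160,255))[180:200,245:262]
    v,u=np.nonzero(m); print(len(u),u.mean()+245,v.mean()+180)
for k in (2,3,4,5):  # predicted mark for each click
    a=np.radians(-50+20*k); print(k,proj(W,[.5396,-.3405-.03*np.sin(a),.1645+.03*np.cos(a)]))
o=get_obs();print(o["eef_pos"],o["wrist_force"],o["clock"])
```

```text
10 256.0 192.9
11 258.54545454545456 196.1818181818182
2 (np.float64(253.24398361519548), np.float64(190.64067530795538))
3 (np.float64(255.54615278998173), np.float64(193.23925264809418))
4 (np.float64(257.74559946803214), np.float64(196.98076955088507))
5 (np.float64(259.5568628657098), np.float64(201.39525478933737))
[ 0.47843765 -0.31457709  0.25113464] [-1.26271446  0.45186582 -0.54223395] 5.65
```

View pics/crop2.png

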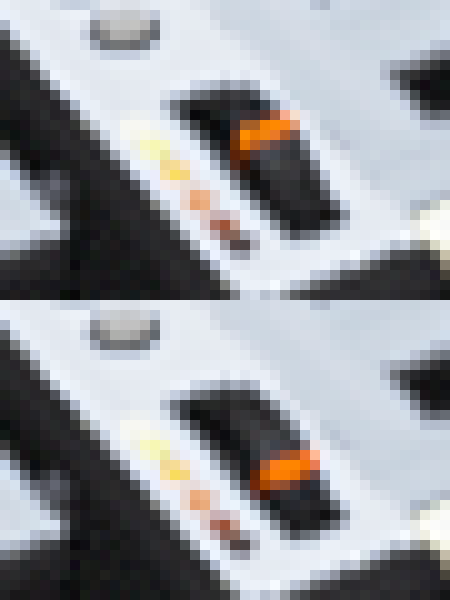

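The mark moved from (256.0, 192.9) to (258.5, 196.2), as predicted for fourth dot to fifth, and the toaster is in the same place. Now the lever.

Emit:
send_rows(targets=[{"hand": -1, "offset": [0, 0, 35], "twist": [0, 0, 0]}, {"hand": -1, "offset": [0, 0, 60], "twist": [0, 0, 0]}, {"hand": -1, "offset": [0, 0, 72], "twist": [0, 0, 0]}, {"hand": -1, "offset": [0, 0, 76], "twist": [0, 0, 0]}, {"hand": -1, "offset": [0, 0, 80], "twist": [0, 0, 0]}, {"hand": -1, "offset": [0, 0, 84], "twist": [0, 0, 0]}, {"hand": -1, "offset": [0, 0, 88], "twist": [0, 0, 0]}, {"hand": -1, "offset": [0, 0, 92], "twist": [0, 0, 0]}, {"hand": -1, "offset": [0, 0, 96], "twist": [0, 0, 0]}, {"hand": -1, "offset": [0, 0, 100], "twist": [0, 0, 0]}, {"hand": -1, "offset": [0, 0, 103], "twist": [0, 0, 0]}, {"hand": -1, "offset": [0, 0, 105], "twist": [0, 0, 0]}, {"hand": -1, "offset": [0, 0, 105], "twist": [0, 0, 0]}, {"hand": -1, "offset": [0, 0, 105], "twist": [0, 0, 0]}])

```text
clock: 7.05
eef_pos: [0.4779, -0.3144, 0.1467]
ee_rot: [[-0.0, 1.0, 0.0], [1.0, 0.0, -0.001], [-0.001, 0.0, -1.0]]
wrist_force: [1.6, -0.8, 2.7]
width: 0.0004
finger_force: 1.4
```

Emit:
send_rows(targets=[{"hand": -1, "offset": [0, 0, 1.5], "twist": [0, 0, 0]}, {"hand": -1, "offset": [0, 0, 3], "twist": [0, 0, 0]}, {"hand": -1, "offset": [0, 0, 4.5], "twist": [0, 0, 0]}, {"hand": -1, "offset": [0, 0, 5.5], "twist": [0, 0, 0]}, {"hand": -1, "offset": [0, 0, 5.5], "twist": [0, 0, 0]}, {"hand": -1, "offset": [0, 0, 5.5], "twist": [0, 0, 0]}])

```text
clock: 7.65
eef_pos: [0.4774, -0.3138, 0.1408]
ee_rot: [[-0.0, 1.0, -0.001], [1.0, 0.0, 0.001], [0.001, -0.001, -1.0]]
wrist_force: [-2.0, 0.4, 2.1]
width: 0.0001
finger_force: 1.2
```

Emit:
send_rows(targets=[{"hand": -1, "offset": [0, 0, 0.7], "twist": [0, 0, 0]}, {"hand": -1, "offset": [0, 0, 1.4], "twist": [0, 0, 0]}, {"hand": -1, "offset": [0, 0, 1.4], "twist": [0, 0, 0]}, {"hand": -1, "offset": [0, 0, 1.4], "twist": [0, 0, 0]}])

```text
clock: 8.05
eef_pos: [0.4774, -0.3138, 0.14]
ee_rot: [[-0.0, 1.0, -0.001], [1.0, 0.0, 0.0], [0.0, -0.001, -1.0]]
wrist_force: [-2.4, 1.8, 5.9]
width: 0.0002
finger_force: 2.9
```

At the bottom stop (32 mm of travel). Releasing and retreating.

Emit:
send_rows(targets=[{"hand": -1, "offset": [0, 0, -5], "twist": [0, 0, 0]}, {"hand": -1, "offset": [0, 0, -20], "twist": [0, 0, 0]}, {"hand": -1, "offset": [0, 0, -60], "twist": [0, 0, 0]}, {"hand": -1, "offset": [0, 0, -110], "twist": [0, 0, 0]}, {"hand": -1, "offset": [30, -40, -130], "twist": [0, 0, 0]}, {"hand": -1, "offset": [60, -80, -130], "twist": [0, 0, 0]}, {"hand": -1, "offset": [60, -80, -130], "twist": [0, 0, 0]}, {"hand": -1, "offset": [60, -80, -130], "twist": [0, 0, 0]}, {"hand": -1, "offset": [60, -80, -130], "twist": [0, 0, 0]}])

```text
clock: 8.95
eef_pos: [0.3986, -0.255, 0.2699]
ee_rot: [[0.0, 1.0, 0.001], [1.0, -0.0, -0.001], [-0.001, 0.001, -1.0]]
wrist_force: [0.4, -0.7, -0.2]
width: 0.0002
finger_force: 0.0
```

Run:
```python
from h import *
W=capture("scene")
cv2.imwrite("pics/crop3.png",cv2.resize(W["color"][140:260,200:360],(800,600)))
m=cv2.inRange(W["color"],(0,60,170),(110,160,255))[180:202,245:262]
v,u=np.nonzero(m); print(len(u),u.mean()+245,v.mean()+180)
for z in(.172,.142): print(proj(W,[.4834,-.3139,z]))
o=get_obs();print(o["eef_pos"],o["wrist_force"],o["clock"])
```

```text
11 258.54545454545456 196.1818181818182
(np.float64(226.43834315850773), np.float64(201.00348551143875))
(np.float64(227.03898792668258), np.float64(211.22225412664915))
[ 0.3987171  -0.25510813  0.26966202] [-0.21366608 -0.14419843 -0.78166323] 9.0
```

View pics/crop3.png

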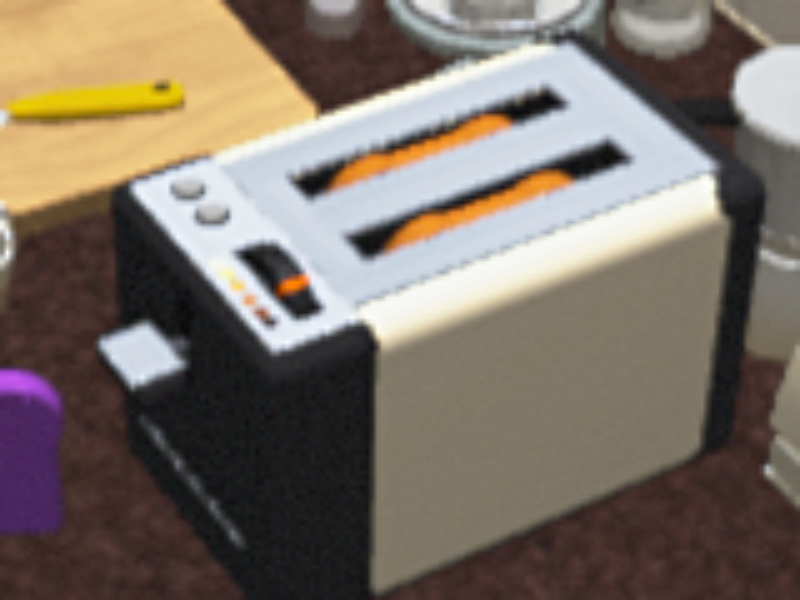

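The lever is latched down: its knob is at crop (143,355), which is image (228.6,211), as predicted for 142 mm. Both slices have sunk, and the mark is still beside the fifth dot.

```bash
python3 -c "
from workcell import hand_in; print(hand_in())"
```

```text
the job is handed in; nothing more can be done
None
```

I handed the job in after about 9 s of the 48 s allowed: the wheel is on the second-darkest dot (one click from where it started), the lever is latched down with both slices sunk, and the toaster has not visibly moved; the hand-in returned no verdict.

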